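# Swap the open sweet bin

### The arm

A 7-joint arm with a two-finger parallel gripper is mounted at the origin on the work surface. World frame = base frame: x ahead of the robot, y to its left, z up, the work surface at z = 0. Lengths are in m, angles in rad, forces in N, time in s.
With the tool pointing down it reaches from about 0.4 to 0.85 m from the base axis. Payload 4.4 kg.
Tool frame: the origin (TCP) lies between the finger pads; the fingertips stand 17 mm ahead of it and the grasp point (between the pads) lies 2 mm behind it; z points along the fingers, y is the line along which they close (so a half turn about z gives the same grasp; the last joint's range is limited). The gripper opens to 94 mm and grips with 3 to 60 N. Pads are 16 mm wide; open, the fingers measure 119 mm over their backs; the gripper's body (75 mm by 177 mm) begins 78 mm behind the grasp point.
Start: joints at [-1.26, 0.628, 0.038, 1.517, -0.027, 0.996, -0.02], TCP at [0.239, 0.604, 0.222] pointing down, gripper open.
Joint ranges: [-3.06, 3.06], [-0.37, 2.12], [-1.25, 1.32], [0.18, 2.47], [-1.1, 4.24], [0.23, 1.98], [-2.94, 2.94]. Speed limits (rad/s): [2.57, 2.57, 3.14, 3.14, 3.14, 3.14, 3.14].

### API

Orientations are given as a unit quaternion [x, y, z, w].
In Python, from cell import robot gives the robot as it stands.
- The arm moves only by the tool play_rows, never from a script. Its argument "rows" is a list of rows, each an object with "offset": the shift along the tool's x, y, z in m, a list of three; "yaw": the turn about the tool's z in rad. A call has 1 to 5 rows; each row is the pose to reach, as a shift and turn from the pose commanded when the call began, along the tool's axes at that moment; what a row does not reach only later rows make up. A row lasts 1/8 s, in which the tool goes at most 62.5 mm and 10.7 degrees, less where a joint would pass 70% of its speed; a pose out of reach is approached as far as the arm can. A call with a gripper value outside its range is refused whole. "jaw" is the opening, from -1 (shut) to 1 (fully open), so that 0 is half open, set as the call begins (left out, the last holds). The fingers move at their own pace and stop on an object; "force" is the grip in N (left out, the last holds). Time passes only in rows, so rows that repeat a pose let the fingers close. It gives the time, the measured TCP pose, the force, the opening and the grip force at its end, in the units of the state.
- robot.get_state(): the state, without advancing time (a new reading comes with each control period).
- robot.capture(name): name is "scene" or "top" or "wrist"; returns a dict with "pixels" (420x560x3 uint8, red, green, blue), "fx", "fy", "cx", "cy" (pixels), "R" (3x3) and "t" (3): a world point X has camera coordinates R X + t; the wrist camera has in their place "mount" (4x4, takes a point from camera to tool coordinates, whose origin is the TCP and whose axes are the flange's). Camera axes: x right, y down, z forward; pixel columns grow to the right and rows downward; lengths in m; the calibration is good to about 2 mm. A picture is of the moment at which its call begins: read the wrist's pose just before it. There is no depth.
- robot.finish_job(): hands the job in; it is judged then, once.
The state is a dict: "time": time; "joint_positions": joint angles; "qd": joint speeds; "tau": joint torques, N m; "tcp_pos": TCP position; "orientation": TCP orientation; "force": force on the tool from outside, world axes, zero at the start; "ft_torque": the same for the moment, N m; "finger_gap": opening from 0.0 (shut) to 1.0 (fully open); "grasp_force": force on a finger pad.
Only numpy, scipy, OpenCV 4.12 (cv2) and the standard library are available. Lean on these libraries where they do the work, as an engineer would, in place of code of your own. Each camera call takes 0.05 s, during which the arm holds its last target. There are 200 camera calls.

### The job

The narrow sweet bin whose lid is standing up is sold out: push its lid fully shut. Then press down with a fingertip on the front of the wide bin's lid until its touch catch lets go, and take your hand away so that the lid springs ajar and stays so. Leave the other narrow bin shut, pick nothing up, and leave everything else on the counter standing where it is.

Things in the scene. Friction and masses are not known exactly. Their poses are not given: they have to be found in the camera images.
- bin_wide: The wide wooden sweet bin (full), fixed, let into the counter by 0 to 30 mm: 180 mm deep (x), 200 mm wide (y), side walls 122 mm tall; the only bin this wide, all three look alike otherwise. Origin at the centre of its underside (0 to 30 mm below the counter top); its +x axis points from the front of the bin to the hinge side at the back (away from the robot, up to 0.2 rad of yaw).
- lid_wide (a joint): Angle of the wide bin's touch-latch lid (rad): 0 = shut and caught; negative = pressed in (stop near -0.046); positive = front raised. Pressed down at the front with about 4 N, the catch lets go 6 mm in (stop at 8 mm); when the press is taken away a spring raises the lid to its stop at 0.42 (front edge 70 mm up). It does not catch again: pushed down, it springs back.
- front_wide (a point): Centre of the 60 x 26 mm flush metal strike plate on top of the wide lid, 18 mm behind the middle of its front edge: the place to press. Moves with the lid; 130 mm above the bin's underside when shut. The lid is a wooden panel 178 mm square, 10 mm thick; its shut top stands 8 mm above the side walls.
- bin_sold: The sold-out, empty narrow bin, fixed, let into the counter by 0 to 30 mm: 150 mm deep (x), 125 mm wide (y), side walls 122 mm tall; the one whose lid stands up at the start. Origin and axes as for the wide bin.
- lid_sold (a joint): Angle of the sold-out bin's lid (rad): 0 = fully shut and level, positive = raised. It starts at 0.6 to 0.9. A stiff hinge (about 2 N pressed down half-way along) keeps it at any angle; it has no catch or spring, and shut means resting level on its stop.
- hinge_sold (a point): Point on the hinge axis of the sold-out bin's lid, mid-width, 120 mm above the bin's underside, 67 mm behind the bin's centre (+x of the bin). From here the lid, 148 mm long, 103 mm wide and 10 mm thick, reaches towards the robot; its underside passes through this axis and its top lies 10 mm above when shut.
- front_sold (a point): Point on the top face of the sold-out bin's lid, 18 mm from the middle of its free edge; moves with the lid. 130 mm above the bin's underside when shut.
- bin_spare: The other narrow bin (full), same size as the sold-out one, its lid shut: to be left alone. Origin and axes as for the wide bin.
- lid_spare (a joint): Angle of the other narrow bin's touch-latch lid (rad), works like that of the wide bin (0 = shut); it is to stay shut.
- jar: Bystander, loose: round jar of sweets, 64 mm across, 100 mm tall. Origin at the centre of its underside.
- tin: Bystander, loose: round tin, 60 mm across, 85 mm tall. Origin at the centre of its underside.
- scoop: Bystander, loose: metal sweet scoop about 170 mm long, lying on the counter. Origin at the root of its handle, on the counter.
- mug: Bystander, loose: white mug, 72 mm across, 85 mm tall. Origin at the centre of its underside.
- carton: Bystander, loose: small cardboard carton 50 x 70 x 90 mm tall. Origin at the centre of its underside.
- tape: Bystander, loose: roll of tape lying flat, 90 mm across, 22 mm tall. Origin at the centre of its underside.
- cake_box: Bystander, loose: large square cake box 150 x 150 x 160 mm tall. Origin at the centre of its underside.

How it is judged:
On the way, in this order (a step that is already met when the one before it is completed fails the run):
1. the sold-out bin's lid is pushed fully shut (value of joint lid_sold below 0.04 rad and value of joint lid_wide below 0.1 rad), for 0.2 s.
2. the wide bin's lid is pressed in by the hand at its front (value of joint lid_wide below -0.02 rad and contact force between lid_wide and the fingers above 1 N), for 0.02 s.
At the end, for the whole second after the job is handed in: The wide bin's lid stands ajar at its stop, still (above 0.33 rad), the sold-out bin's lid is shut (below 0.04 rad, 6 mm at its edge), the other narrow bin is shut (below 0.05 rad), and no bystander is more than 30 mm from where it stood (value of joint lid_wide above 0.33 rad and velocity of joint lid_wide between -0.05 and 0.05 rad/s and value of joint lid_sold below 0.04 rad and value of joint lid_spare below 0.05 rad and distance of each of jar, tin, scoop, mug, carton, tape, cake_box from where it was at the start of the episode below 0.03 m); the robot touches nothing.
It fails at once if the wide bin's lid is let open before the sold-out bin is shut (value of joint each of lid_wide, lid_sold above 0.1 rad).
It fails at once if the other narrow bin is opened (value of joint lid_spare above 0.05 rad).
It fails at once if the sold-out bin's lid is lifted further open instead of pushed shut (value of joint lid_sold above 1.1 rad).
It fails at once if a bystander is lifted, carried or knocked away (distance of any of jar, tin, scoop, mug, carton, tape, cake_box from where it was at the start of the episode above 0.03 m).
It fails at once if a bystander is tipped over (angle between any of jar, tin, scoop, mug, carton, tape, cake_box's own z axis and vertical above 0.4 rad).
It also fails if it takes over 48 s, if anything falls off the work surface, if the arm or the gripper's body presses on something with over 40 N, if the wrist force passes 120 N, or if a joint passes its speed limit or range.

## Working session

There is one attempt and no reset: what is moved stays moved. The work goes in short steps, Python scripts to look and compute and a tool call to move; the robot and the scene stay as the last step left them, time stands still between calls to the robot, and variables do not carry over. Pictures are saved under pics/ and viewed, at most 10 in all, crops included, and the job is handed in when it is done.

Besides the shell and the picture viewer there is one more tool, called by a JSON object that holds its "method" and its "body". play_rows: Moves the arm, as the interface text tells. Its arguments: {"type":"object","properties":{"rows":{"type":"array"},"jaw":{"type":"number"},"force":{"type":"number"}},"required":["rows"]}

```bash
mkdir -p pics; ls; python3 - <<'E'
from cell import robot
import cv2,pickle
s=robot.get_state();print(s)
d={}
for n in("scene","top"):
    c=robot.capture(n);d[n]=c;cv2.imwrite(f"pics/{n}0.png",c["pixels"][:,:,::-1])
    print(n,c["fx"],c["cx"],c["cy"],c["R"],c["t"])
pickle.dump(d,open("d.pkl","wb"))
E
```

```text
pics
{'time': 0.0, 'joint_positions': array([-1.25983487,  0.62931373,  0.0384484 ,  1.5183654 , -0.02698183,
        0.99626964, -0.01999044]), 'qd': array([ 4.04953626e-04,  1.79280117e-03,  7.76969882e-05,  3.37206470e-03,
        1.00849706e-03, -1.13413938e-03, -9.25349844e-04]), 'tau': array([ 4.89010545e-04, -5.49717951e+01,  1.14340369e+00, -1.86639690e+01,
       -5.23699948e-02,  2.33738311e-02,  1.55737753e-04]), 'tcp_pos': array([0.23889313, 0.60383442, 0.22157604]), 'orientation': array([ 1.87261418e-01,  9.82309685e-01, -9.06354052e-04, -1.51733047e-04]), 'force': array([0.39436888, 0.41578787, 0.64041568]), 'ft_torque': array([-0.00377015, -0.04032016,  0.02718539]), 'grasp_force': 0.0, 'finger_gap': 1.0009886712545062}
scene 478.72913420422486 277.61307077655397 204.48145862722149 [[-0.60229237  0.79823869  0.00767472]
 [ 0.62012187  0.47390938 -0.62518698]
 [-0.50268556 -0.37178608 -0.78043727]] [ 0.30272676 -0.28422146  1.94296362]
top 532.6304615408528 277.83922167055357 200.65694787208224 [[ 0.01449035 -0.9996416   0.02251009]
 [-0.99469585 -0.01670413 -0.10149453]
 [ 0.10183416 -0.02092    -0.9945814 ]] [0.00533167 0.54515733 1.6638738 ]
```

View pics/scene0.png

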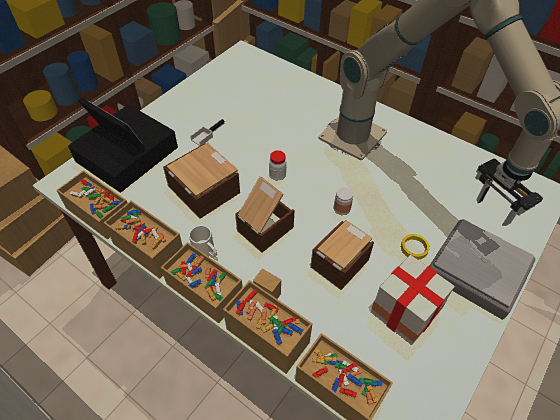

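View pics/top0.png

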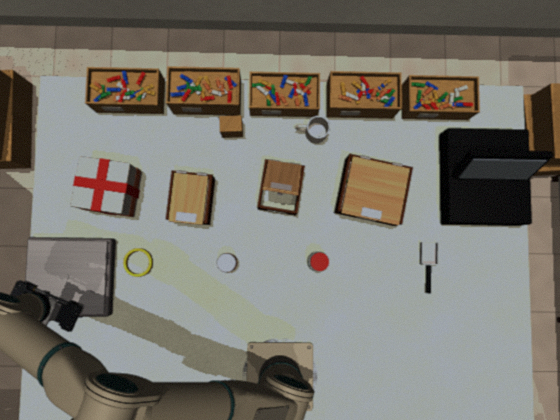

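The top view shows the wide bin near (374,190) with its plate at (371,213), the sold bin near (281,187) with its lid up, the spare near (190,197), the jar at (318,261) and the tin at (227,262). Next I'll zoom in on the bins.

```bash
python3 - <<'E'
import cv2
a=cv2.imread("pics/top0.png")[140:240,240:420];b=cv2.imread("pics/scene0.png")[135:265,155:305]
cv2.imwrite("pics/tc.png",cv2.resize(a,None,fx=4.4,fy=4.4,interpolation=2));cv2.imwrite("pics/sc.png",cv2.resize(b,None,fx=4.4,fy=4.4,interpolation=2))
E
```

```text
(no output)
```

View pics/tc.png

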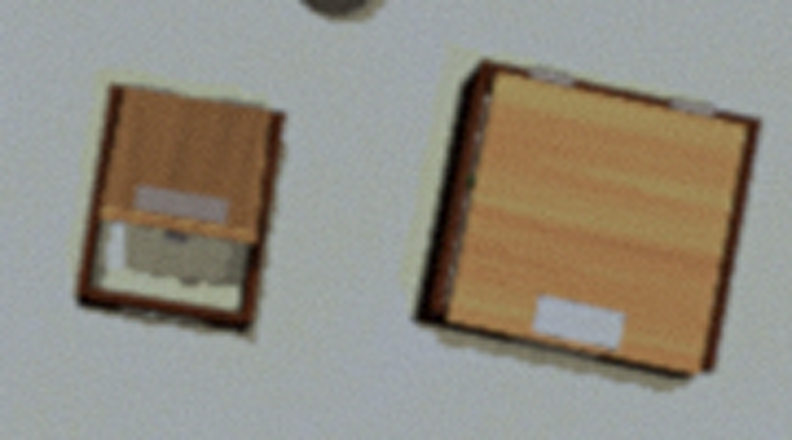

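View pics/sc.png

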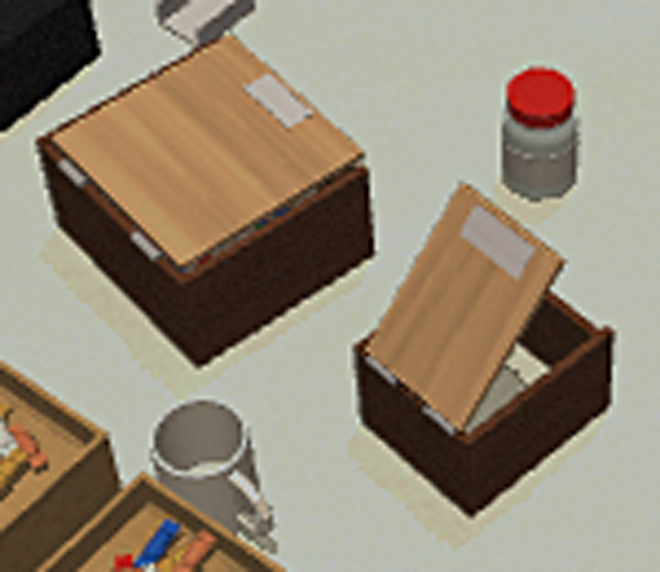

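Wide plate: top crop (579,322), scene crop (279,101). Sold plate: (181,203) and (497,242). The lid corners show in both crops. I'll triangulate.

```bash
cat > h.py <<'E'
import numpy as np,pickle,cv2
d=pickle.load(open("d.pkl","rb"))
def K(c): return np.array([[c["fx"],0,c["cx"]],[0,c["fy"],c["cy"]],[0,0,1]])
P={n:K(c)@np.c_[np.array(c["R"]),np.array(c["t"])] for n,c in d.items()}
def T(p): return 240+(p[0]-1.7)/4.4,140+(p[1]-1.7)/4.4
def S(p): return 155+(p[0]-1.7)/4.4,135+(p[1]-1.7)/4.4
def proj(n,X): q=P[n]@np.r_[X,1]; return q[:2]/q[2]
def tri(a,b):
    X=cv2.triangulatePoints(P["top"],P["scene"],np.array(a,float).reshape(2,1),np.array(b,float).reshape(2,1)).ravel();X=X[:3]/X[3]
    return X,np.linalg.norm(proj("top",X)-a),np.linalg.norm(proj("scene",X)-b)
E
python3 - <<'E'
from h import *
np.set_printoptions(precision=4,suppress=True)
R={}
for n,a,b in [("wplate",(579,322),(279,101)),("wFR",(700,373),(225,37)),("wFL",(447,322),(363,158)),("wBL",(493,72),(185,265)),("wBR",(752,122),(50,143)),
 ("splate",(181,203),(497,242)),("sFR",(254,232),(465,183)),("sFL",(105,207),(563,262)),("sBL",(118,88),(463,430)),("sBR",(270,110),(367,358)),
 ("jar",(0,0),(0,0))][:-1]:
    R[n]=tri(T(a),S(b));print(n,*R[n])
E
```

```text
wplate [ 0.504  -0.2668  0.1102] 0.254453257791625 0.2677896900888799
wFR [ 0.4715 -0.3528  0.1056] 0.3595925893048282 0.3670689151696678
wFL [ 0.5037 -0.1778  0.1005] 0.019097412086777368 0.020492231584082487
wBL [ 0.6771 -0.2075  0.1112] 0.1406907419276121 0.15967874213615887
wBR [ 0.6455 -0.3887  0.1022] 0.8195403510116569 0.8870134781300896
splate [0.571  0.0098 0.1939] 0.09525562383004735 0.10796212481181526
sFR [ 0.5506 -0.0364  0.2076] 0.4281000696075562 0.47545165933181227
sFL [0.5652 0.061  0.2037] 0.784338524329989 0.8973440318987014
sBL [0.6635 0.0514 0.1016] 0.2756991628792501 0.33055632786980255
sBR [ 0.6506 -0.0534  0.0906] 0.4351314594110869 0.5079057246411107
```

{"method": "play_rows", "body": {"rows": [{"offset": [0, 0, -0.06], "yaw": 0}, {"offset": [-0.04, -0.03, -0.09], "yaw": 0}, {"offset": [-0.08, -0.065, -0.09], "yaw": 0}, {"offset": [-0.125, -0.1, -0.09], "yaw": 0}, {"offset": [-0.17, -0.135, -0.09], "yaw": 0}], "jaw": -1}}

```text
time: 0.72
tcp_pos: [0.3481, 0.4145, 0.3123]
orientation: [0.187, 0.982, -0.0, 0.0]
force: [-0.3, -0.5, 0.2]
finger_gap: 0.505
grasp_force: 0.0
```

{"method": "play_rows", "body": {"rows": [{"offset": [-0.045, -0.036, 0], "yaw": 0}, {"offset": [-0.09, -0.072, 0], "yaw": 0}, {"offset": [-0.135, -0.108, 0], "yaw": 0}, {"offset": [-0.18, -0.144, 0], "yaw": 0}, {"offset": [-0.225, -0.18, 0], "yaw": 0}]}}

```text
time: 1.35
tcp_pos: [0.491, 0.1645, 0.3123]
orientation: [0.187, 0.982, -0.0, -0.0]
force: [0.6, 0.4, 0.1]
finger_gap: 0.008
grasp_force: 0.0
```

{"method": "play_rows", "body": {"rows": [{"offset": [-0.045, -0.036, 0], "yaw": 0}, {"offset": [-0.09, -0.072, 0], "yaw": 0}, {"offset": [-0.14, -0.112, 0], "yaw": 0}, {"offset": [-0.14, -0.112, 0], "yaw": 0}, {"offset": [-0.14, -0.112, 0], "yaw": 0}]}}

```text
time: 1.98
tcp_pos: [0.579, 0.0109, 0.3119]
orientation: [0.187, 0.982, 0.0, -0.001]
force: [0.5, 0.4, 0.1]
finger_gap: 0.007
grasp_force: 0.0
```

```bash
cat > to.py <<'E'
import sys,numpy as np
from cell import robot
from scipy.spatial.transform import Rotation as R
s=robot.get_state();R_=R.from_quat(s["orientation"]).as_matrix()
print(s["time"],s["tcp_pos"].round(4),s["orientation"].round(3),s["force"].round(2),s["finger_gap"],s["joint_positions"].round(2))
print("off",(R_.T@(np.array([float(a) for a in sys.argv[1:4]])-s["tcp_pos"])).round(4))
E
python3 to.py .58 .01 .30
```

```text
1.975 [0.579  0.0109 0.3119] [ 0.187  0.982  0.    -0.001] [0.53 0.44 0.14] 0.006521910586508699 [-0.2   0.44  0.2   1.6  -0.1   1.11  1.22]
off [-0.0013 -0.0005  0.0119]
```

{"method": "play_rows", "body": {"rows": [{"offset": [0, 0, 0.035], "yaw": 0}, {"offset": [0, 0, 0.07], "yaw": 0}, {"offset": [0, 0, 0.1], "yaw": 0}, {"offset": [0, 0, 0.12], "yaw": 0}, {"offset": [0, 0, 0.135], "yaw": 0}]}}

```text
time: 2.6
tcp_pos: [0.5789, 0.0128, 0.1768]
orientation: [0.186, 0.983, 0.0, -0.0]
force: [-0.5, -0.0, 2.0]
finger_gap: 0.003
grasp_force: 0.6
```

{"method": "play_rows", "body": {"rows": [{"offset": [0, 0, 0.01], "yaw": 0}, {"offset": [0, 0, 0.02], "yaw": 0}, {"offset": [0, 0, 0.03], "yaw": 0}, {"offset": [0, 0, 0.04], "yaw": 0}, {"offset": [0, 0, 0.05], "yaw": 0}]}}

```text
time: 3.22
tcp_pos: [0.5792, 0.0105, 0.1268]
orientation: [0.187, 0.982, -0.0, -0.0]
force: [-1.2, 0.1, 1.5]
finger_gap: 0.004
grasp_force: 0.7
```

Tip is now at 0.110, with shut expected near 0.099. I'll go down in small steps until the force rises.

{"method": "play_rows", "body": {"rows": [{"offset": [0, 0, 0.004], "yaw": 0}, {"offset": [0, 0, 0.007], "yaw": 0}, {"offset": [0, 0, 0.009], "yaw": 0}, {"offset": [0, 0, 0.01], "yaw": 0}, {"offset": [0, 0, 0.01], "yaw": 0}]}}

```text
time: 3.85
tcp_pos: [0.5793, 0.0104, 0.1213]
orientation: [0.187, 0.982, 0.0, 0.0]
force: [-9.3, 0.7, 30.4]
finger_gap: 0.006
grasp_force: 15.0
```

{"method": "play_rows", "body": {"rows": [{"offset": [0, 0, 0.001], "yaw": 0}, {"offset": [0, 0, 0.002], "yaw": 0}, {"offset": [0, 0, 0.003], "yaw": 0}, {"offset": [0, 0, 0.003], "yaw": 0}]}}

```text
time: 4.35
tcp_pos: [0.5793, 0.0104, 0.1209]
orientation: [0.188, 0.982, 0.001, 0.001]
force: [-14.5, 0.9, 50.0]
finger_gap: 0.002
grasp_force: 25.1
```

Hard stop at tip z ≈ 0.104. I'll lift off and check.

{"method": "play_rows", "body": {"rows": [{"offset": [0, 0, -0.013], "yaw": 0}, {"offset": [0, 0, -0.04], "yaw": 0}, {"offset": [0, 0, -0.08], "yaw": 0}, {"offset": [0.0, -0.04, -0.11], "yaw": 0}, {"offset": [0.0, -0.09, -0.12], "yaw": 0}]}}

```text
time: 4.97
tcp_pos: [0.5479, -0.0734, 0.2365]
orientation: [0.186, 0.983, 0.0, 0.002]
force: [0.6, -1.1, 0.1]
finger_gap: 0.004
grasp_force: 0.0
```

{"method": "play_rows", "body": {"rows": [{"offset": [0, -0.05, 0], "yaw": 0}, {"offset": [0, -0.1, 0], "yaw": 0}, {"offset": [0, -0.15, 0], "yaw": 0}, {"offset": [0, -0.15, 0], "yaw": 0}]}}

```text
time: 5.48
tcp_pos: [0.4892, -0.2177, 0.2348]
orientation: [0.191, 0.982, -0.001, 0.0]
force: [-0.3, 0.7, 0.5]
finger_gap: 0.004
grasp_force: 0.0
```

```bash
python3 to.py .504 -.267 .16; python3 - <<'E'
from cell import robot
import cv2
o=[]
a=robot.capture("top")["pixels"][140:240,240:420,::-1];b=robot.capture("scene")["pixels"][135:265,155:305,::-1]
a=cv2.resize(a,None,fx=2.2,fy=2.2,interpolation=2);b=cv2.resize(b,None,fx=2.6,fy=2.6,interpolation=2)
import numpy as np
im=np.zeros((340,790,3),np.uint8);im[:a.shape[0],:a.shape[1]]=a;im[:b.shape[0],400:400+b.shape[1]]=b
cv2.imwrite("pics/chk.png",im)
E
```

```text
5.475 [ 0.4892 -0.2177  0.2348] [ 0.191  0.982 -0.001  0.   ] [-0.29  0.67  0.45] 0.004368573466545424 [ 0.22  0.46  0.21  1.83 -0.12  0.87  1.67]
off [-0.0321 -0.04    0.0749]
```

View pics/chk.png

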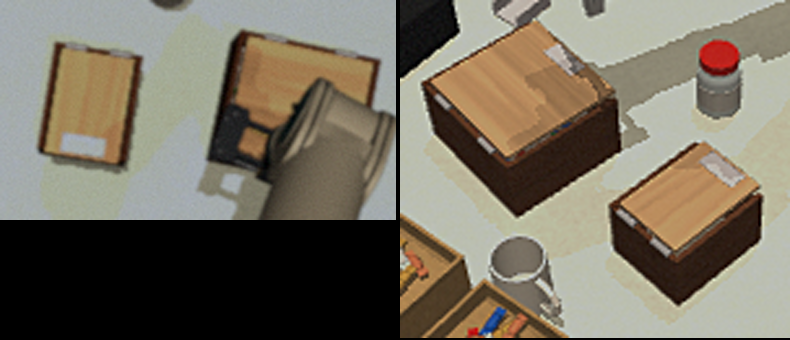

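The sold lid appears down. I'll check by triangulating its plate (top crop (82,146), scene crop (322,168)).

```bash
python3 - <<'E'
from h import *
from cell import robot
d2={n:robot.capture(n)["pixels"] for n in("top","scene")}
def cen(n,c,r=9):
    im=d2[n].astype(int);x0,y0=int(c[0])-r,int(c[1])-r
    w=im[y0:y0+2*r+1,x0:x0+2*r+1]; m=((w[:,:,0]-w[:,:,2]<35)&(w.sum(2)>380)).astype(np.uint8)
    k,l,st,ce=cv2.connectedComponentsWithStats(m); i=1+np.argmin(np.linalg.norm(ce[1:]-r,axis=1)); print(n,st[i],ce[i]); return ce[i]+[x0,y0]
t=cen("top",(240+82/2.2,140+146/2.2));s=cen("scene",(155+322/2.6,135+168/2.6))
print(tri(t,s))
hinge=np.array([.65,0,.0]);
for nm,a,b in [("FR",(124,163),(700-400,143)),("FL",(47,153),(760-400,190)),("BL",(61,46),(655-400,250)),("BR",(137,55),(613-400,212))]:
    print(nm,tri((240+(a[0]-.6)/2.2,140+(a[1]-.6)/2.2),(155+(b[0]-.8)/2.6,135+(b[1]-.8)/2.6)))
im=d2["scene"][180:265,220:310,::-1];cv2.imwrite("pics/s2.png",cv2.resize(im,None,fx=6,fy=6,interpolation=2))
E
```

```text
top [  0   3  19  12 168] [9.0297619  8.39880952]
scene [  1   0  18  17 189] [11.24338624  6.79365079]
(array([0.52031478, 0.01980332, 0.11765048]), np.float64(0.7141326849806292), np.float64(0.8039721155841284))
FR (array([ 0.4980988 , -0.03948106,  0.09086055]), np.float64(0.62235430850079), np.float64(0.6883172300168348))
FL (array([0.51078205, 0.06743875, 0.0860188 ]), np.float64(0.5752666949490025), np.float64(0.6545334068785486))
BL (array([0.66615422, 0.04020715, 0.10083773]), np.float64(3.466478568914044), np.float64(4.126328857666405))
BR (array([ 0.65153127, -0.05754736,  0.0865418 ]), np.float64(0.14943162431785587), np.float64(0.17427933359770797))
```

View pics/s2.png

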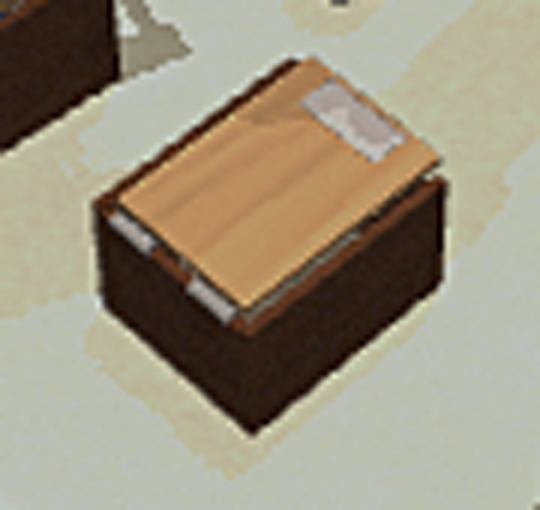

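The lid edge runs parallel to the wall, with the same gap at the back (245,308) and the front (440,160). The sold lid is shut. Now the wide lid.

{"method": "play_rows", "body": {"rows": [{"offset": [-0.016, -0.02, 0.03], "yaw": 0}, {"offset": [-0.032, -0.04, 0.06], "yaw": 0}, {"offset": [-0.032, -0.04, 0.085], "yaw": 0}, {"offset": [-0.032, -0.04, 0.095], "yaw": 0}, {"offset": [-0.032, -0.04, 0.1], "yaw": 0}]}}

```text
time: 6.3
tcp_pos: [0.5068, -0.2604, 0.1343]
orientation: [0.186, 0.982, 0.0, -0.0]
force: [-0.3, -0.1, -0.6]
finger_gap: 0.005
grasp_force: 0.0
```

{"method": "play_rows", "body": {"rows": [{"offset": [0, 0, 0.003], "yaw": 0}, {"offset": [0, 0, 0.006], "yaw": 0}, {"offset": [0, 0, 0.009], "yaw": 0}, {"offset": [0, 0, 0.012], "yaw": 0}, {"offset": [0, 0, 0.012], "yaw": 0}]}}

```text
time: 6.92
tcp_pos: [0.5066, -0.2614, 0.1229]
orientation: [0.187, 0.982, 0.0, 0.0]
force: [-0.1, 2.0, 5.3]
finger_gap: 0.003
grasp_force: 2.8
```

{"method": "play_rows", "body": {"rows": [{"offset": [0, 0, 0.002], "yaw": 0}, {"offset": [0, 0, 0.004], "yaw": 0}, {"offset": [0, 0, 0.006], "yaw": 0}, {"offset": [0, 0, 0.006], "yaw": 0}]}}

```text
time: 7.42
tcp_pos: [0.5068, -0.2615, 0.122]
orientation: [0.187, 0.982, 0.001, 0.001]
force: [-9.3, 7.2, 46.1]
finger_gap: 0.005
grasp_force: 23.1
```

At its stop. Retract straight up, fast.

{"method": "play_rows", "body": {"rows": [{"offset": [0, 0, -0.03], "yaw": 0}, {"offset": [0, 0, -0.08], "yaw": 0}, {"offset": [0, 0, -0.135], "yaw": 0}, {"offset": [0.03, 0, -0.17], "yaw": 0}, {"offset": [0.06, 0, -0.19], "yaw": 0}]}}

```text
time: 8.05
tcp_pos: [0.4503, -0.24, 0.3081]
orientation: [0.187, 0.982, -0.001, 0.001]
force: [0.7, -0.1, 1.5]
finger_gap: 0.005
grasp_force: 0.0
```

{"method": "play_rows", "body": {"rows": [{"offset": [0, 0.06, 0], "yaw": 0}, {"offset": [0, 0.12, 0], "yaw": 0}, {"offset": [0, 0.18, 0], "yaw": 0}, {"offset": [0, 0.24, 0], "yaw": 0}, {"offset": [0, 0.24, 0], "yaw": 0}]}}

```text
time: 8.68
tcp_pos: [0.54, -0.0105, 0.3057]
orientation: [0.183, 0.983, 0.001, -0.0]
force: [-0.7, -1.0, -0.3]
finger_gap: 0.001
grasp_force: 0.0
```

{"method": "play_rows", "body": {"rows": [{"offset": [0, 0, 0], "yaw": 0}, {"offset": [0, 0, 0], "yaw": 0}, {"offset": [0, 0, 0], "yaw": 0}, {"offset": [0, 0, 0], "yaw": 0}, {"offset": [0, 0, 0], "yaw": 0}]}}

```text
time: 9.3
tcp_pos: [0.5387, -0.0167, 0.3065]
orientation: [0.188, 0.982, 0.0, 0.0]
force: [0.1, -0.1, 0.0]
finger_gap: 0.004
grasp_force: 0.0
```

```bash
python3 - <<'E'
from cell import robot
import cv2
cv2.imwrite("pics/end.png",robot.capture("scene")["pixels"][:,:,::-1])
E
```

```text
(no output)
```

View pics/end.png

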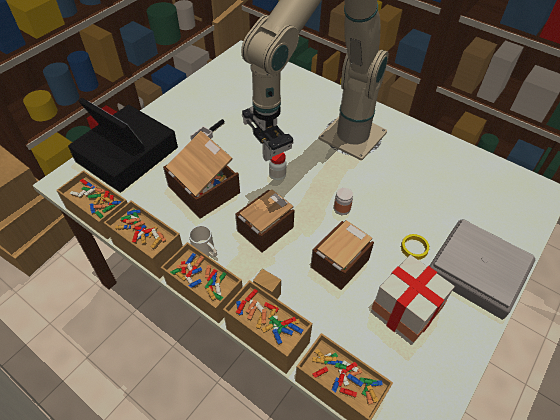

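The wide lid stands ajar (200,160), the sold lid (265,215) and the spare lid (342,245) are shut, and the bystanders haven't moved.

```bash
python3 -c "
from cell import robot
print(robot.finish_job())"
```

```text
the job is handed in; nothing more can be done
None
```

I pushed the sold-out bin's lid shut and pressed the wide bin's catch open, then handed the job in at about 9.5 s; no verdict came back, but the last picture shows the wide lid ajar, both narrow bins shut and the bystanders unmoved.

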